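Rehang the faceplate and fold the emptied hook

TASK

Move the lathe faceplate over to the other hook on the tool board: first swing that folded hook's arm down and press it firmly onto its stop, then hang the faceplate on it behind the upturned nose. Last, fold the emptied hook's arm back up flat so that nothing snags on it. Do not force the hooks or drop the plate, and leave the other things on the bench alone.

Things in the scene. Friction and masses are not known exactly. Their poses are not given: they have to be found in the camera images.
- hook_a: Hook that carries the faceplate at the start: red steel bracket (plate 34 x 142 mm) on the front of an upright plywood tool board 265 mm high. Origin on the plate's back at hinge height, 165 mm above the bench; -x points straight out of the board, y along it, z up. The hinge pin runs along y through (-30, 0, 0) mm. A ledge under the arm reaches x = -62 mm, its underside at z = -31 mm.
- hook_b: The other hook, 156 to 204 mm along the same board, left or right: same make, frame and sizes; starts empty and folded up (a spanner and a calliper hang flat on the board ends). Below the open arm a levelling screw on the ledge, 25 mm out from the hinge, is its stop. How high the screw is set cannot be read here: it stops the arm anywhere from 12 degrees above level to 4 below.
- hook_a_arm: Steel arm of hook_a. Origin on the hinge pin, its z axis runs along the arm: a bar 10 mm thick (x), 9 mm wide (y), 90 mm long, with a nose at its end, z = 80 to 90 mm, rising 14 mm above the bar on its +x side (up when open, towards the board when folded). Open about level at the start. Folded flat = z axis upright, nose on a rubber buffer; it stays where left.
- hook_b_arm: Steel arm of hook_b, as hook_a_arm; starts folded up, at most 8 degrees off the buffer. The hinge is stiff: some 3 N at the nose turns it and empty it stays where left, but unseated it would drop under the plate. Seated: about 12 N down on the nose meets no more give. Over 25 N bends it. It can be pinched across its 9 mm width but turns and slips between the pads.
- faceplate: Cast faceplate of a wood lathe, about 0.6 kg: flange 110 mm across, 8 mm thick, bore 34 mm through, and a hub 52 mm across, 14 mm long, on the board side. Origin on the bore's axis in mid-flange; x is that axis, hub towards +x, z up. It hangs with the top of its bore on the arm, flange parallel to the board, about 92 mm out from the bracket's origin; flange rim 55 mm from the axis.
- glue: Bystander: yellow glue bottle with red cap, 60 mm across, 150 mm tall, standing; origin under its middle.
- bowl: Bystander: pale turned wooden bowl, 150 mm across, 55 mm tall; origin under its middle.
- chuck: Bystander: dark steel four-jaw lathe chuck, 94 mm across, 60 mm tall, jaws up; origin under its middle.
- gouge: Bystander: turning gouge, 430 mm long, dark wooden handle to -x and steel shaft to +x, lying; 34 mm tall; origin under its middle.
- chuck_key: Bystander: steel T-handled chuck key, 110 x 90 mm, 16 mm tall, lying; origin under its middle.
- small_plate: Bystander: a smaller faceplate, 76 mm across, 22 mm tall, lying on the bench, hub up; origin under its middle.
- mallet: Bystander: wooden mallet, 260 mm long along x, lying, head 26 mm tall; origin under its middle.
Not all that is in view belongs to the job. What is shaped like the faceplate but orange or yellow is not meant.

How it is judged:
By the outcome, as a careful person would: the job done as asked, in the order asked, and still so for the second after the job is handed in, with the robot touching nothing.
It also fails if it takes over 72 s, if anything falls off the work surface, if the arm or the gripper's body presses on something with over 40 N, if the wrist force passes 120 N, or if a joint passes its speed limit or range.

ROBOT

A 7-joint arm with a two-finger parallel gripper is mounted at the origin on the work surface. World frame = base frame: x ahead of the robot, y to its left, z up, the work surface at z = 0. Lengths are in m, angles in rad, forces in N, time in s.
With the tool pointing down it reaches from about 0.425 to 0.95 m from the base axis. Payload 4.7 kg.
Tool frame: the origin (TCP) lies on the centre line of the jaws, within the pads' length; the fingertips stand 25 mm ahead of it and the grasp point (between the pads) lies 6 mm ahead of it; z points along the fingers, y is the line along which they close (so a half turn about z gives the same grasp; the last joint's range is limited). The gripper opens to 85 mm and grips with 20 to 120 N. Pads are 22 mm wide; open, the fingers measure 114 mm over their backs; the gripper's body (76 mm by 85 mm) begins 54 mm behind the grasp point. The pads swing forward as they close: fully open they stand 13 mm farther back than shut.
Start: joints at [1.167, 0.469, -0.049, 1.532, 0.024, 1.141, -0.082], TCP at [0.247, -0.628, 0.256] pointing down, gripper open.
Joint ranges: [-2.59, 2.59], [-0.33, 1.99], [-1.39, 1.29], [0.1, 2.45], [-1.04, 4.18], [0.21, 1.99], [-2.66, 2.66]. Speed limits (rad/s): [2.57, 2.57, 3.14, 3.14, 3.14, 3.14, 3.14].

INTERFACE

Orientations are given as [roll, pitch, yaw] about the fixed x, y, z axes, in that order (R = Rz(yaw) Ry(pitch) Rx(roll)).
In Python, from cell import manip, vision, finish_job gives the robot as it stands. The module is installed in compiled form; this text tells all that it offers.
- The arm moves only by the tool drive_tool, never from a script. Its argument "rows" is a list of rows, each a list of 3 entries, a list of its own where there are three numbers: the closure, from 0 (fully open) to 1 (shut), then the shift along the tool's x, y, z in m, then the turn, a rotation vector about the tool's x, y, z in rad. A call has 1 to 12 rows; each row is the pose to reach, as a shift and turn from the pose commanded when the call began, along the tool's axes at that moment; what a row does not reach only later rows make up. A row lasts 1/8 s, in which the tool goes at most 62.5 mm and 10.7 degrees, less where a joint would pass 70% of its speed; a pose out of reach is approached as far as the arm can. A call with a gripper value outside its range is refused whole. The fingers move at their own pace and stop on an object; "force" is the grip in N (left out, the last holds). Time passes only in rows, so rows that repeat a pose let the fingers close. It gives the time, the measured TCP pose, the force, the opening and the grip force at its end, in the units of the state.
- manip.get_state(): the state, without advancing time (a new reading comes with each control period).
- vision.camera(name): name is "side" or "top"; returns a dict with "pixels" (400x640x3 uint8, red, green, blue), "range_z" (400x640 float32, m along the optical axis (not along the pixel's ray), 0 where there is no reading), "fx", "fy", "cx", "cy" (pixels), "pose" (4x4, takes a point from camera to world coordinates). Camera axes: x right, y down, z forward; pixel columns grow to the right and rows downward; lengths in m; the calibration is good to about 2 mm. A picture is of the moment at which its call begins.
- finish_job(): hands the job in; it is judged then, once.
The state is a dict: "clock": time; "joint_positions": joint angles; "qd": joint speeds; "joint_efforts": joint torques, N m; "ee_pos": TCP position; "tcp_rot": TCP orientation; "force": force on the tool from outside, world axes, zero at the start; "wrist_torque": the same for the moment, N m; "opening": finger opening in m; "gripper_force": force on a finger pad.
Only numpy, scipy, OpenCV 4.12 (cv2) and the standard library are available. Lean on these libraries where they do the work, as an engineer would, in place of code of your own. Each camera call takes 0.05 s, during which the arm holds its last target. There are 200 camera calls.

## Working session

There is one attempt and no reset: what is moved stays moved. The work goes in short steps, Python scripts to look and compute and a tool call to move; the robot and the scene stay as the last step left them, time stands still between calls to the robot, and variables do not carry over. Pictures are saved under pics/ and viewed, at most 15 in all, crops included, and the job is handed in when it is done.

Besides the shell and the picture viewer there is one more tool, called after "Emit:" by a JSON object that holds its "name" and its "arguments", one argument or row to a line. drive_tool: Moves the arm, as the interface text tells. Its arguments: {"type":"object","properties":{"rows":{"type":"array","items":{"type":"array"}},"force":{"type":"number"}},"required":["rows"]}

```bash
mkdir -p pics
cat > h.py <<'E'
import numpy as np, cv2
from cell import manip, vision, finish_job
from scipy.spatial.transform import Rotation as R
def shot(n):
    c=vision.camera(n); np.savez(f'{n}.npz',**c); return c
def save(c,name,box=None,s=1):
    im=c['pixels'][:,:,::-1]
    if box: im=im[box[1]:box[3],box[0]:box[2]]
    cv2.imwrite('pics/'+name,cv2.resize(im,None,fx=s,fy=s,interpolation=cv2.INTER_CUBIC))
def P(c,u,v,z=None):
    u=np.asarray(u);v=np.asarray(v)
    z=c['range_z'][v.astype(int),u.astype(int)] if z is None else z
    p=np.stack([(u-c['cx'])/c['fx']*z,(v-c['cy'])/c['fy']*z,z],-1)
    return p@c['pose'][:3,:3].T+c['pose'][:3,3]
def cloud(c):
    v,u=np.mgrid[0:400,0:640]; return P(c,u,v)
E
python3 - <<'E'
from h import *
for n in('side','top'):
    c=shot(n); save(c,n+'0.png'); print(n,c['pose'].round(3).tolist(),c['fx'],c['cx'],c['cy'])
s=manip.get_state(); print(s)
E
```

```text
side [[-0.99, -0.116, 0.075, 0.308], [-0.138, 0.766, -0.628, 1.153], [0.015, -0.633, -0.774, 1.523], [0.0, 0.0, 0.0, 1.0]] 483.647456562352 312.6490614447034 196.46651264546972
top [[-0.008, -0.978, 0.207, 0.185], [-1.0, 0.008, 0.001, 0.019], [-0.003, -0.207, -0.978, 1.218], [0.0, 0.0, 0.0, 1.0]] 392.008881097637 326.4296779250369 202.91425784966756
{'clock': 0.1, 'joint_positions': array([ 1.16707605,  0.469383  , -0.04858492,  1.53359273,  0.02408534,
        1.14100535, -0.08229574]), 'qd': array([ 0.00018719, -0.00382222, -0.00117297, -0.00349528, -0.00152062,
       -0.00030551, -0.00070942]), 'joint_efforts': array([ 6.46137723e-04, -5.11514890e+01, -4.70552885e-02, -2.38393396e+01,
        1.07691478e-02,  4.33118694e-03, -9.51985413e-06]), 'ee_pos': array([ 0.24695293, -0.62767541,  0.25534358]), 'tcp_rot': array([-3.13978996e+00,  5.48971210e-05,  3.74838929e-01]), 'force': array([-0.18371454, -0.05494922, -0.72342608]), 'wrist_torque': array([-0.00981219,  0.01119131,  0.01626454]), 'gripper_force': 0.0, 'opening': 0.08544861321967147}
```

View pics/side0.png

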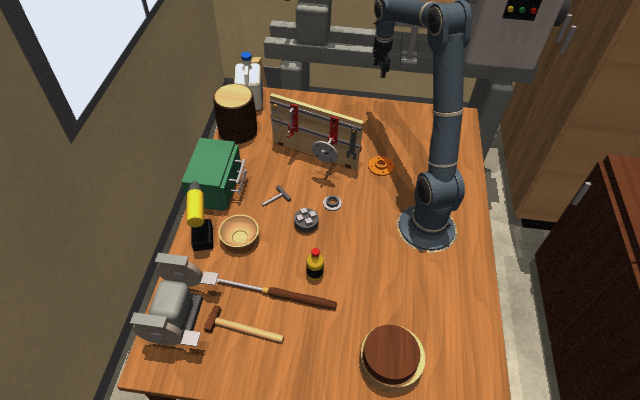

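View pics/top0.png

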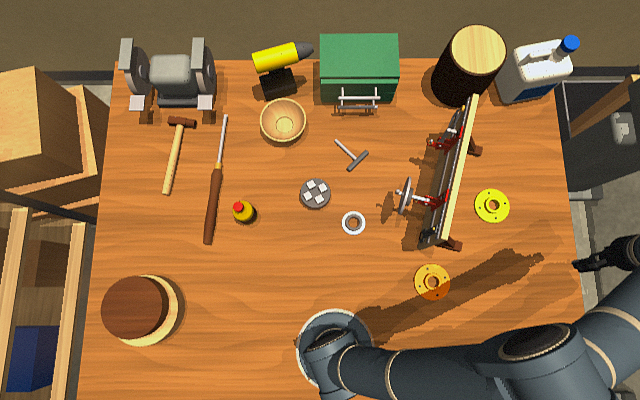

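Side view: the board faces the camera (+y side); the faceplate hangs on the right hook (~325,150) and the folded hook is at the left (~293,120). In the top view the carrying hook is at (430,200) and the folded one at (447,140). The chuck and small plate are in front of the board.

Run:
```python
from h import *
S=dict(np.load('side.npz'));T=dict(np.load('top.npz'))
save(S,'side1.png',(260,85,400,185),5.6); save(T,'top1.png',(380,80,500,260),3.3)
for n,c in(('S',S),('T',T)):
    p=cloud(c).reshape(-1,3); rgb=c['pixels'].reshape(-1,3).astype(int); ok=c['range_z'].reshape(-1)>0
    red=ok&(rgb[:,0]>90)&(rgb[:,1]<45)&(rgb[:,2]<60)&(p[:,2]>.06)&(p[:,1]<-.1)&(p[:,2]<.3)&(p[:,0]>.2)
    q=p[red]; print(n,len(q))
    hi=q[:,0]>.52
    for k in(hi,~hi): print(q[k].mean(0).round(4) if k.any() else None,q[k].min(0).round(3) if k.any() else '',q[k].max(0).round(3) if k.any() else '')
p=cloud(S)
for u,v in[(280,130),(285,150),(310,120),(345,160),(320,110),(274,100),(358,123),(325,150),(305,220),(332,203),(282,193),(380,165)]: print((u,v),p[v,u].round(4))
```

```text
S 35
[ 0.5763 -0.3035  0.1934] [ 0.557 -0.334  0.132] [ 0.59  -0.272  0.265]
[ 0.409  -0.2654  0.1959] [ 0.395 -0.283  0.155] [ 0.421 -0.243  0.263]
T 145
[ 0.5778 -0.3101  0.1889] [ 0.559 -0.339  0.134] [ 0.592 -0.271  0.264]
[ 0.4089 -0.2644  0.1939] [ 0.39  -0.284  0.136] [ 0.422 -0.226  0.265]
(280, 130) [ 0.6369 -0.3512  0.0927]
(285, 150) [ 0.6136 -0.3269 -0.001 ]
(310, 120) [ 0.5028 -0.315   0.2   ]
(345, 160) [ 0.3449 -0.2684  0.039 ]
(320, 110) [ 0.4625 -0.3061  0.2655]
(274, 100) [ 0.656  -0.3536  0.252 ]
(358, 123) [ 0.3086 -0.2507  0.2684]
(325, 150) [ 0.4254 -0.195   0.1596]
(305, 220) [0.4637 0.0814 0.0569]
(332, 203) [ 0.3748 -0.0584  0.0026]
(282, 193) [ 0.5791 -0.0649  0.0207]
(380, 165) [ 0.1943 -0.2932  0.0062]
```

View pics/side1.png

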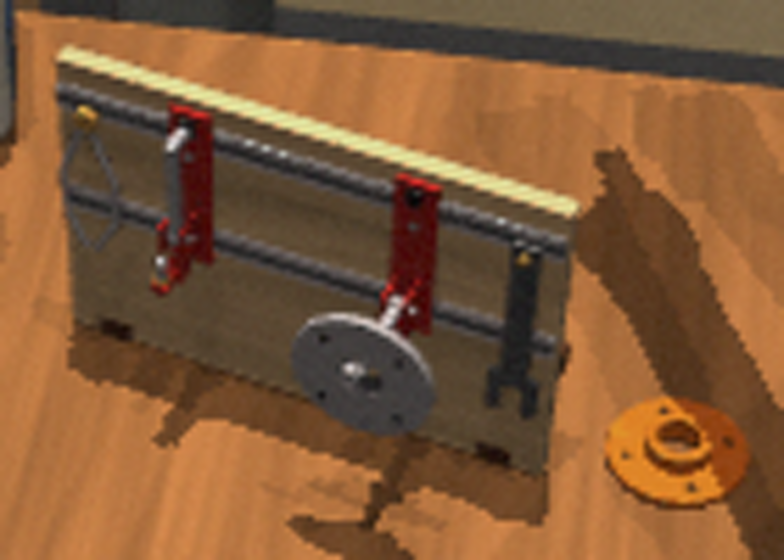

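View pics/top1.png

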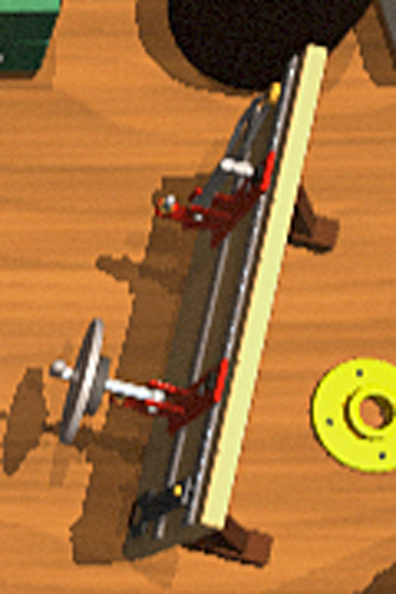

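The crops show hook_a open with the flange hanging and the arm's nose out front. Hook_b is folded, with its bar leaning slightly out and its ledge and screw below. I'll fit the geometry from the clouds now.

```bash
cat > fit.py <<'E'
from h import *
S=dict(np.load('side.npz'));T=dict(np.load('top.npz'))
pts=[];col=[];src=[]
for k,c in enumerate((S,T)):
    p=cloud(c).reshape(-1,3); ok=(c['range_z'].reshape(-1)>0)&(p[:,2]>.02)&(p[:,2]<.3)&(p[:,1]<-.08)&(p[:,1]>-.42)&(p[:,0]>.25)&(p[:,0]<.72)
    pts.append(p[ok]);col.append(c['pixels'].reshape(-1,3)[ok].astype(int));src.append(np.full(ok.sum(),k))
p=np.vstack(pts);col=np.vstack(col);src=np.hstack(src)
red=(col[:,0]>80)&(col[:,1]<50)&(col[:,2]<60)&(p[:,2]>.12)
# bracket plates: red, high
up=red&(p[:,2]>.215)
d=np.polyfit(p[up,0],p[up,1],1); a=np.arctan(d[0]); print('board line',d,'deg',np.degrees(a),'n',up.sum())
# board front wood
w=(src==0)&(p[:,2]>.05)&(p[:,2]<.25)
A=np.array([np.cos(a),np.sin(a)]);N=np.array([-np.sin(a),np.cos(a)]) # along board, out of board
E
cat > fit2.py <<'E'
from fit import *
from scipy.optimize import least_squares
r=p[w&(p[:,1]<-.22)]
f=lambda t:(-np.sin(t[0])*r[:,0]+np.cos(t[0])*r[:,1]-t[1])
s=least_squares(f,[a,-.4],loss='soft_l1',f_scale=.002); print('front',np.degrees(s.x[0]),s.x[1])
a=s.x[0]
A=np.array([np.cos(a),np.sin(a)]);N=np.array([-np.sin(a),np.cos(a)])
s_=p[:,:2]@A; n_=p[:,:2]@N-s.x[1]
print('A',A,'N',N)
for nm,k in(('B',p[:,0]>.5),('A',p[:,0]<.5)):
    for z0,z1 in((.12,.15),(.15,.18),(.18,.215),(.215,.28)):
        m=red&k&(p[:,2]>z0)&(p[:,2]<z1)
        if m.sum()>2: print(nm,z0,m.sum(),'s',np.percentile(s_[m],[0,50,100]).round(4),'n',np.percentile(n_[m],[0,50,100]).round(4),'zmax',p[m,2].max().round(4))
# flange
for k in(0,1):
    m=(n_>.06)&(src==k)&(p[:,0]<.5)&(p[:,2]>.05)&~red
    print('flange',k,m.sum(),'s',np.percentile(s_[m],[0,2,50,98,100]).round(4),'n',np.percentile(n_[m],[0,5,25,50,75,95,100]).round(4),'z',np.percentile(p[m,2],[0,2,98,100]).round(4))
m=(src==0)&(n_>.09)&(n_<.12)&(p[:,0]<.5)&(p[:,2]>.05)
q=np.c_[s_[m],p[m,2]].astype(np.float32); print('circle',cv2.minEnclosingCircle(q))
g=least_squares(lambda t:n_[m]-t[0]-t[1]*(s_[m]-s_[m].mean())-t[2]*(p[m,2]-.13),[.1,0,0],loss='soft_l1',f_scale=.002);print('plane n,ds,dz',g.x)
# arm B : bright grey
br=(col.min(1)>90)&(col.max(1)-col.min(1)<40)&(p[:,0]>.53)&(p[:,0]<.62)&(n_>.015)&(p[:,2]>.12)
for k in(0,1):
    print('armB',k)
    for x in sorted(np.c_[s_,n_,p[:,2]][br&(src==k)].round(3).tolist(),key=lambda x:x[2])[::3]: print(x)
br=(col.min(1)>90)&(col.max(1)-col.min(1)<40)&(p[:,0]<.5)&(p[:,2]>.12)&((n_<.085)|(n_>.11))&(n_>.02)
print('armA')
for x in sorted(np.c_[s_,n_,p[:,2],src][br].round(3).tolist(),key=lambda x:x[1])[::2]: print(x)
E
python3 fit2.py
```

```text
board line [-0.29121939 -0.16137989] deg -16.236583873177278 n 67
front -16.331545341453648 -0.15712053381745286
A [ 0.95965062 -0.28119511] N [0.28119511 0.95965062]
B 0.12 48 s [0.6277 0.639  0.6498] n [0.0008 0.04   0.0624] zmax 0.1487
B 0.15 46 s [0.6271 0.6362 0.6567] n [0.0024 0.0197 0.0391] zmax 0.1793
B 0.18 11 s [0.6314 0.6357 0.6562] n [0.0054 0.0298 0.0443] zmax 0.1907
B 0.215 35 s [0.6247 0.6435 0.6578] n [-0.0051  0.0032  0.0116] zmax 0.2651
A 0.12 19 s [0.4484 0.4631 0.476 ] n [0.0064 0.0396 0.0576] zmax 0.1475
A 0.15 57 s [0.4487 0.4635 0.4981] n [-0.0043  0.0157  0.0438] zmax 0.1797
A 0.18 10 s [0.4533 0.4655 0.4824] n [0.0051 0.0297 0.0422] zmax 0.1819
A 0.215 32 s [0.4519 0.4668 0.4835] n [-0.0004  0.003   0.007 ] zmax 0.2654
flange 0 415 s [0.4098 0.4136 0.4624 0.5123 0.5177] n [0.0748 0.0896 0.0938 0.096  0.0985 0.104  0.127 ] z [0.0961 0.1039 0.2059 0.2134]
flange 1 349 s [0.4142 0.417  0.4654 0.5133 0.5217] n [0.06   0.0701 0.0828 0.0929 0.0946 0.1112 0.1191] z [0.1013 0.1144 0.2064 0.2085]
circle ((0.46165817975997925, 0.1558632254600525), 0.05771555379033089)

[... 1576 characters left out ...]
 1.0]
[0.47, 0.073, 0.175, 1.0]
[0.462, 0.074, 0.175, 1.0]
[0.476, 0.075, 0.176, 1.0]
[0.455, 0.075, 0.177, 1.0]
[0.461, 0.076, 0.175, 1.0]
[0.453, 0.076, 0.17, 1.0]
[0.472, 0.077, 0.177, 1.0]
[0.456, 0.077, 0.17, 1.0]
[0.477, 0.078, 0.177, 1.0]
[0.466, 0.078, 0.175, 1.0]
[0.459, 0.079, 0.178, 1.0]
[0.474, 0.08, 0.177, 1.0]
[0.465, 0.08, 0.176, 1.0]
[0.468, 0.081, 0.176, 1.0]
[0.443, 0.082, 0.156, 1.0]
[0.456, 0.083, 0.174, 1.0]
[0.467, 0.084, 0.177, 1.0]
[0.465, 0.112, 0.179, 1.0]
[0.468, 0.113, 0.184, 1.0]
[0.471, 0.114, 0.183, 1.0]
[0.462, 0.115, 0.183, 0.0]
[0.461, 0.116, 0.179, 0.0]
[0.47, 0.117, 0.184, 1.0]
[0.465, 0.118, 0.182, 1.0]
[0.464, 0.12, 0.182, 0.0]
[0.466, 0.125, 0.186, 0.0]
```

```bash
cat > g.py <<'E'
from h import *
a=np.radians(-16.33); A=np.array([np.cos(a),np.sin(a),0]);N=np.array([-np.sin(a),np.cos(a),0]);O=-.1571*N
def W(s,n,z): return O+s*A+n*N+np.array([0,0,z])
def sn(p): return np.array([p@A,(p-O)@N,p[2]])
def Rt(yaw,tilt=0): # tool down, yaw deg; tilt deg about board axis A
    return R.from_rotvec(np.radians(tilt)*A)*R.from_euler('xyz',[np.pi,0,np.radians(yaw)])
def rel(targets,pos=None,rot=None):
    st=manip.get_state(); p0=st['ee_pos'] if pos is None else pos; R0=R.from_euler('xyz',st['tcp_rot']) if rot is None else rot
    print('now snz',sn(p0).round(4),'rpy',st['tcp_rot'].round(3),'F board(s,n,z)',[round(float(st['force']@k),2) for k in(A,N,np.array([0,0,1]))],'open',round(st['opening'],4),'t',st['clock'])
    for s,n,z,r in targets: print((R0.inv().apply(W(s,n,z)-p0)).round(4),(R0.inv()*r).as_rotvec().round(4))
E
python3 - <<'E'
from g import *
r=Rt(73.67)
rel([(.6415,.034,.34,r),(.6415,.034,.241,r)])
E
```

```text
now snz [ 0.4135 -0.3758  0.2553] rpy [-3.14   0.     0.375] F board(s,n,z) [-0.16, -0.1, -0.72] open 0.0854 t 0.1
[ 0.4314 -0.1842 -0.0843] [-1.700e-03 -8.000e-04 -9.109e-01]
[ 0.4314 -0.184   0.0147] [-1.700e-03 -8.000e-04 -9.109e-01]
```

Emit:
{"name": "drive_tool", "arguments": {
  "rows": [
    [0.3,[0,0,-0.06],[0,0,0]],
    [0.45,[0,0,-0.12],[0,0,0]],
    [0.45,[0,0,-0.17],[0,0,0]],
    [0.45,[0.05,-0.02,-0.18],[0,0,-0.1]],
    [0.45,[0.1,-0.042,-0.18],[0,0,-0.21]],
    [0.45,[0.15,-0.064,-0.18],[0,0,-0.32]],
    [0.45,[0.2,-0.085,-0.18],[0,0,-0.43]],
    [0.45,[0.25,-0.106,-0.18],[0,0,-0.54]],
    [0.45,[0.3,-0.128,-0.18],[0,0,-0.65]],
    [0.45,[0.35,-0.149,-0.18],[0,0,-0.76]],
    [0.45,[0.4,-0.17,-0.17],[0,0,-0.87]],
    [0.45,[0.431,-0.184,-0.14],[-0.0017,-0.0008,-0.911]]
  ]
}}

```text
clock: 1.6
ee_pos: [0.5834, -0.2963, 0.397]
tcp_rot: [3.137, 0.001, 1.291]
force: [0.4, -1.1, -0.0]
opening: 0.0472
gripper_force: 0.0
```

Run:
```python
from g import *
r=Rt(73.67)
rel([(.6415,.034,.34,r),(.6415,.034,.241,r)])
c=shot('side'); save(c,'side2.png',(230,40,390,170),5)
```

```text
now snz [0.6431 0.0368 0.397 ] rpy [3.137e+00 1.000e-03 1.291e+00] F board(s,n,z) [0.73, -0.98, -0.04] open 0.0472 t 1.6
[-0.0028 -0.0019  0.057 ] [0.0045 0.0005 0.0052]
[-0.0027 -0.0023  0.156 ] [0.0045 0.0005 0.0052]
```

View pics/side2.png

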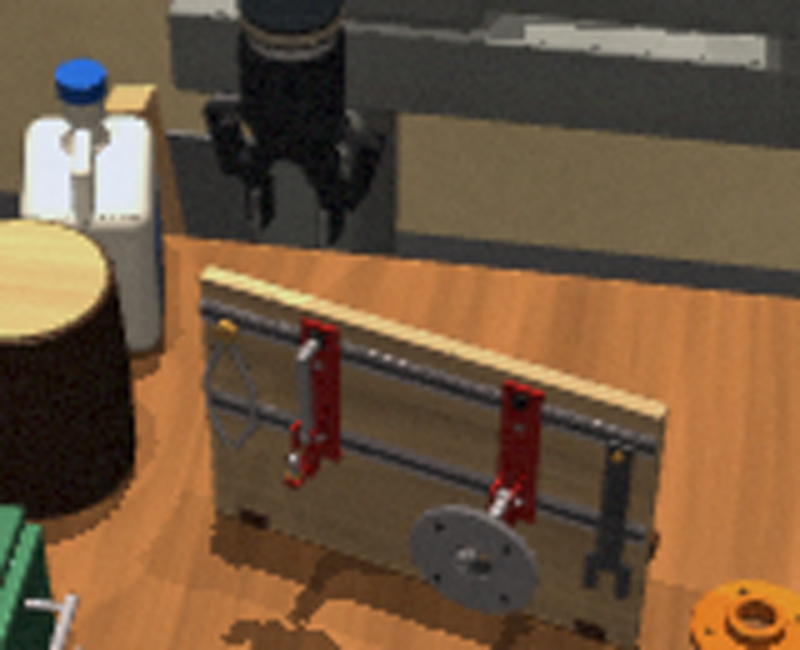

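The gripper is above hook_b at (295,190), with the folded arm's tip at (312,345) below it. I'll go down and pinch.

Emit:
{"name": "drive_tool", "arguments": {
  "rows": [
    [0.45,[0.002,0,0.04],[0,0,0]],
    [0.45,[0.002,0,0.08],[0,0,0]],
    [0.45,[0.002,0,0.12],[0,0,0]],
    [0.45,[0.002,0,0.145],[0,0,0]],
    [0.45,[0.002,0,0.154],[0,0,0]],
    [0.45,[0.002,0,0.154],[0,0,0]]
  ],
  "force": 20
}}

```text
clock: 2.4
ee_pos: [0.5814, -0.2976, 0.2422]
tcp_rot: [3.141, 0.001, 1.286]
force: [0.0, -0.4, 0.6]
opening: 0.047
gripper_force: 0.0
```

Run:
```python
from g import *
rel([(.6415,.036,.241,Rt(73.67))])
c=shot('side'); save(c,'side3.png',(250,60,350,150),6)
c=shot('top')
```

```text
now snz [0.6416 0.035  0.2422] rpy [3.141e+00 1.000e-03 1.286e+00] F board(s,n,z) [0.1, -0.35, 0.59] open 0.047 t 2.4
[ 0.001  -0.0001  0.0012] [ 0.0005  0.0013 -0.0002]
```

View pics/side3.png

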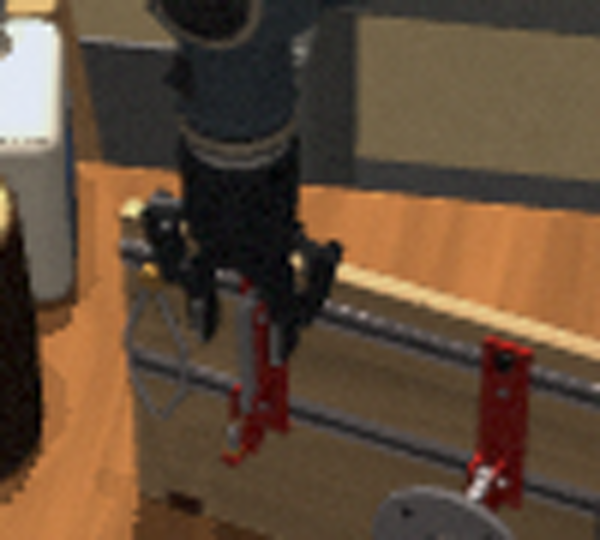

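The fingers (tips at about (205,335) and (285,355)) straddle the bar at (247,330), so I'll close gently.

Emit:
{"name": "drive_tool", "arguments": {
  "rows": [
    [0.7,[0,0,0],[0,0,0]],
    [0.9,[0,0,0],[0,0,0]],
    [1,[0,0,0],[0,0,0]],
    [1,[0,0,0],[0,0,0]],
    [1,[0,0,0],[0,0,0]],
    [1,[0,0,0],[0,0,0]]
  ],
  "force": 20
}}

```text
clock: 3.25
ee_pos: [0.5818, -0.2975, 0.2431]
tcp_rot: [3.14, 0.002, 1.286]
force: [-1.4, -0.0, 5.8]
opening: 0.0088
gripper_force: 23.1
```

Run:
```python
from g import *
rel([(.6415,.036,.241,Rt(73.67))])
r0=.068; t0=np.radians(86)
# arc for grasp point (6mm ahead of TCP, down); start at angle th0
for th in (86,78,70,62,54,46,38,30,24):
    t=np.radians(th); print(th,np.round(r0*np.array([np.cos(t)-np.cos(t0), -(np.sin(t)-np.sin(t0))]),4))
```

```text
now snz [0.642  0.0352 0.2431] rpy [3.140e+00 2.000e-03 1.286e+00] F board(s,n,z) [-1.3, -0.43, 5.85] open 0.0088 t 3.25
[ 0.0008 -0.0005  0.0021] [0.0021 0.0017 0.0001]
86 [ 0. -0.]
78 [0.0094 0.0013]
70 [0.0185 0.0039]
62 [0.0272 0.0078]
54 [0.0352 0.0128]
46 [0.0425 0.0189]
38 [0.0488 0.026 ]
30 [0.0541 0.0338]
24 [0.0574 0.0402]
```

Emit:
{"name": "drive_tool", "arguments": {
  "rows": [
    [1,[0.005,0,0.0005],[0,0,0]],
    [1,[0.0097,0,0.0014],[0,0,0]],
    [1,[0.0145,0,0.0026],[0,0,0]],
    [1,[0.019,0,0.004],[0,0,0]],
    [1,[0.028,0,0.008],[0,0,0]],
    [1,[0.0362,0,0.0132],[0,0,0]],
    [1,[0.0437,0,0.0195],[0,0,0]],
    [1,[0.0502,0,0.0268],[0,0,0]]
  ]
}}

```text
clock: 4.25
ee_pos: [0.596, -0.2489, 0.217]
tcp_rot: [3.139, 0.002, 1.286]
force: [-2.2, 1.5, 7.7]
opening: 0.009
gripper_force: 21.8
```

Emit:
{"name": "drive_tool", "arguments": {
  "rows": [
    [1,[0.0054,0,0.008],[0,0,0]],
    [1,[0.009,0,0.0155],[0,0,0]],
    [1,[0.009,0,0.0155],[0,0,0]]
  ]
}}

```text
clock: 4.62
ee_pos: [0.599, -0.2384, 0.2]
tcp_rot: [3.14, -0.001, 1.288]
force: [0.9, 4.8, 2.5]
opening: 0.0089
gripper_force: 21.3
```

Run:
```python
from g import *
rel([])
c=shot('side'); save(c,'side4.png',(250,60,350,150),6)
```

```text
now snz [0.6419 0.0967 0.2   ] rpy [ 3.140e+00 -1.000e-03  1.288e+00] F board(s,n,z) [-0.48, 4.89, 2.47] open 0.0089 t 4.625
```

View pics/side4.png

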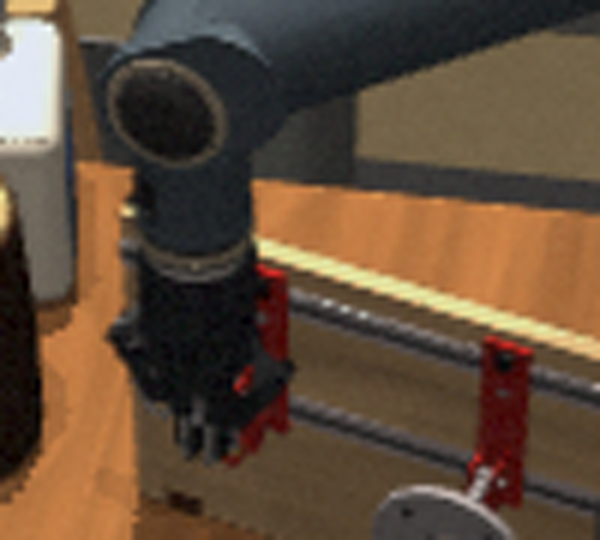

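The fingers hold the arm about 23° above level. I'll open, lift, shut, and press on the nose from above.

Emit:
{"name": "drive_tool", "arguments": {
  "rows": [
    [0.7,[0,0,0],[0,0,0]],
    [0.6,[0,0,0],[0,0,0]],
    [0.6,[0,0,0],[0,0,0]],
    [0.6,[0,0,-0.04],[0,0,0]],
    [0.6,[0,0,-0.08],[0,0,0]],
    [1,[0.015,0,-0.08],[0,0,0]],
    [1,[0.015,0,-0.08],[0,0,0]],
    [1,[0.015,0,-0.08],[0,0,0]],
    [1,[0.015,0,-0.08],[0,0,0]]
  ]
}}

```text
clock: 5.8
ee_pos: [0.6017, -0.2267, 0.2787]
tcp_rot: [-3.141, 0.002, 1.285]
force: [-1.3, 0.4, -0.1]
opening: -0.0004
gripper_force: 0.0
```

Run:
```python
from g import *
rel([(.642,.112,.250,Rt(73.67))])
c=shot('top');S=shot('side')
import numpy as np
for n,c in(('side',S),('top',c)):
    p=cloud(c).reshape(-1,3); q=np.c_[p@A,(p-O)@N,p[:,2]]; col=c['pixels'].reshape(-1,3).astype(int)
    m=(abs(q[:,0]-.642)<.012)&(q[:,1]>.03)&(q[:,1]<.14)&(q[:,2]>.15)&(q[:,2]<.24)&(c['range_z'].reshape(-1)>0)
    for x in q[m][np.argsort(q[m][:,1])][::2]: print(n,x.round(3))
```

```text
now snz [0.6412 0.1087 0.2787] rpy [-3.141e+00  2.000e-03  1.285e+00] F board(s,n,z) [-1.39, 0.02, -0.08] open -0.0004 t 5.8
[0.0033 0.0008 0.0287] [-0.001   0.0017 -0.0007]
side [0.644 0.032 0.174]
side [0.634 0.035 0.175]
side [0.647 0.035 0.176]
side [0.642 0.037 0.173]
side [0.632 0.038 0.173]
side [0.637 0.039 0.166]
side [0.636 0.04  0.173]
side [0.631 0.042 0.16 ]
side [0.637 0.047 0.173]
side [0.638 0.054 0.156]
side [0.643 0.055 0.161]
side [0.637 0.055 0.185]
side [0.636 0.059 0.15 ]
side [0.64  0.061 0.15 ]
side [0.637 0.065 0.188]
side [0.635 0.069 0.186]
side [0.644 0.077 0.2  ]
side [0.638 0.081 0.196]
side [0.632 0.083 0.2  ]
side [0.636 0.093 0.201]
side [0.638 0.096 0.223]
side [0.643 0.096 0.223]
side [0.637 0.097 0.231]
side [0.636 0.101 0.224]
side [0.645 0.102 0.205]
side [0.643 0.104 0.218]
side [0.638 0.106 0.216]
side [0.638 0.106 0.222]
side [0.637 0.108 0.213]
top [0.632 0.031 0.167]
top [0.635 0.034 0.165]
top [0.636 0.036 0.17 ]
top [0.634 0.038 0.157]
top [0.639 0.038 0.176]
top [0.642 0.039 0.177]
top [0.644 0.04  0.179]
top [0.639 0.04  0.174]
top [0.64
[... 418 characters left out ...]
162]
top [0.641 0.06  0.18 ]
top [0.646 0.061 0.19 ]
top [0.64  0.062 0.189]
top [0.644 0.064 0.192]
top [0.645 0.065 0.195]
top [0.642 0.066 0.18 ]
top [0.644 0.068 0.197]
top [0.639 0.068 0.192]
top [0.643 0.07  0.196]
top [0.645 0.071 0.198]
top [0.64  0.072 0.195]
top [0.644 0.074 0.2  ]
top [0.645 0.075 0.203]
top [0.642 0.076 0.188]
top [0.645 0.078 0.201]
top [0.642 0.079 0.2  ]
top [0.64  0.081 0.197]
top [0.64  0.082 0.203]
top [0.641 0.084 0.206]
top [0.639 0.085 0.203]
top [0.643 0.087 0.207]
top [0.64  0.089 0.206]
top [0.639 0.092 0.207]
top [0.641 0.093 0.201]
top [0.639 0.095 0.21 ]
top [0.639 0.098 0.21 ]
top [0.64  0.1   0.205]
top [0.64  0.104 0.21 ]
top [0.643 0.107 0.209]
```

Emit:
{"name": "drive_tool", "arguments": {
  "rows": [
    [1,[0.002,0,0.015],[0,0,0]],
    [1,[0.003,0,0.028],[0,0,0]],
    [1,[0.003,0,0.031],[0,0,0]],
    [1,[0.003,0,0.034],[0,0,0]],
    [1,[0.003,0,0.037],[0,0,0]],
    [1,[0.003,0,0.04],[0,0,0]],
    [1,[0.003,0,0.043],[0,0,0]],
    [1,[0.003,0,0.046],[0,0,0]],
    [1,[0.003,0,0.049],[0,0,0]],
    [1,[0.003,0,0.049],[0,0,0]]
  ]
}}

```text
clock: 7.15
ee_pos: [0.6051, -0.2182, 0.2323]
tcp_rot: [3.139, -0.005, 1.29]
force: [0.5, 7.9, 5.8]
opening: -0.0
gripper_force: 4.9
```

Emit:
{"name": "drive_tool", "arguments": {
  "rows": [
    [1,[0,0,0.001],[0,0,0]],
    [1,[0,0,0.002],[0,0,0]],
    [1,[0,0,0.002],[0,0,0]]
  ]
}}

```text
clock: 7.52
ee_pos: [0.6053, -0.2175, 0.2306]
tcp_rot: [3.138, -0.006, 1.29]
force: [0.4, 9.3, 6.3]
opening: 0.0001
gripper_force: 5.7
```

Emit:
{"name": "drive_tool", "arguments": {
  "rows": [
    [1,[0,0,0.001],[0,0,0]],
    [1,[0,0,0.002],[0,0,0]],
    [1,[0,0,0.002],[0,0,0]]
  ]
}}

```text
clock: 7.9
ee_pos: [0.6056, -0.2166, 0.2288]
tcp_rot: [3.138, -0.007, 1.291]
force: [1.3, 11.5, 6.8]
opening: 0.0001
gripper_force: 6.4
```

The fingers slid off outside the nose end. I'll back off up and outwards, then come in further.

Emit:
{"name": "drive_tool", "arguments": {
  "rows": [
    [1,[0.008,0,-0.002],[0,0,0]],
    [1,[0.012,0,-0.02],[0,0,0]],
    [1,[0.012,0,-0.04],[0,0,0]],
    [1,[-0.01,0,-0.04],[0,0,0]],
    [1,[-0.01,0,-0.04],[0,0,0]]
  ]
}}

```text
clock: 8.52
ee_pos: [0.5987, -0.2374, 0.2664]
tcp_rot: [3.141, 0.004, 1.28]
force: [-0.2, -0.3, -0.5]
opening: -0.0001
gripper_force: 0.0
```

```bash
cat > ang.py <<'E'
from g import *
def ang(s0,show=True):
    c=shot('top'); p=cloud(c).reshape(-1,3); q=np.c_[p@A,(p-O)@N,p[:,2]]
    m=(abs(q[:,0]-s0)<.008)&(q[:,1]>.05)&(q[:,1]<.10)&(q[:,2]>.15)&(q[:,2]<.24)&(c['range_z'].reshape(-1)>0)
    f=np.polyfit(q[m,1],q[m,2],1); k=abs(np.polyval(f,q[m,1])-q[m,2])<.006
    f=np.polyfit(q[m,1][k],q[m,2][k],1); t=np.degrees(np.arctan(f[0])); 
    # robust: max z ridge
    print('arm deg',t.round(1),'z at n=.03',np.polyval(f,.03).round(4),'pts',k.sum(),m.sum(),'s med',np.median(q[m,0]).round(4))
    m=(abs(q[:,0]-s0)<.008)&(q[:,1]>.095)&(q[:,1]<.13)&(q[:,2]>.14)&(q[:,2]<.24)
    print(q[m].round(3).tolist())
E
python3 - <<'E'
from ang import *
rel([(.642,.100,.25,Rt(73.67))]); ang(.642)
E
```

```text
now snz [0.6413 0.0976 0.2664] rpy [3.141 0.004 1.28 ] F board(s,n,z) [-0.1, -0.31, -0.46] open -0.0001 t 8.525
[0.0025 0.0006 0.0164] [ 0.0003  0.0042 -0.006 ]
arm deg 27.9 z at n=.03 0.1632 pts 40 68 s med 0.6413
[[0.647, 0.106, 0.214], [0.645, 0.104, 0.219], [0.645, 0.102, 0.22], [0.649, 0.112, 0.199], [0.647, 0.11, 0.204], [0.644, 0.108, 0.211], [0.644, 0.106, 0.214], [0.642, 0.104, 0.219], [0.643, 0.101, 0.218], [0.646, 0.114, 0.197], [0.644, 0.112, 0.203], [0.644, 0.109, 0.205], [0.642, 0.107, 0.21], [0.641, 0.105, 0.215], [0.642, 0.102, 0.214], [0.643, 0.1, 0.213], [0.642, 0.113, 0.199], [0.641, 0.111, 0.204], [0.64, 0.109, 0.207], [0.641, 0.106, 0.206], [0.639, 0.104, 0.212], [0.638, 0.102, 0.216], [0.641, 0.099, 0.211], [0.641, 0.112, 0.196], [0.638, 0.11, 0.202], [0.64, 0.107, 0.201], [0.64, 0.105, 0.203], [0.641, 0.102, 0.202], [0.641, 0.1, 0.203], [0.643, 0.097, 0.2], [0.639, 0.106, 0.196], [0.64, 0.104, 0.197], [0.64, 0.101, 0.197], [0.641, 0.098, 0.198], [0.64, 0.096, 0.201], [0.641, 0.099, 0.19], [0.64, 0.097, 0.194]]
```

Emit:
{"name": "drive_tool", "arguments": {
  "rows": [
    [1,[-0.003,0,0.01],[0,0,0]],
    [1,[-0.003,0,0.018],[0,0,0]],
    [1,[-0.002,0,0.021],[0,0,0]],
    [1,[-0.001,0,0.024],[0,0,0]],
    [1,[0.0005,0,0.027],[0,0,0]],
    [1,[0.002,0,0.03],[0,0,0]],
    [1,[0.004,0,0.033],[0,0,0]],
    [1,[0.005,0,0.036],[0,0,0]],
    [1,[0.005,0,0.036],[0,0,0]]
  ]
}}

```text
clock: 9.7
ee_pos: [0.6022, -0.2278, 0.2307]
tcp_rot: [3.14, 0.001, 1.286]
force: [0.7, 0.8, 0.9]
opening: -0.0
gripper_force: 0.4
```

Emit:
{"name": "drive_tool", "arguments": {
  "rows": [
    [1,[0.0005,0,0.001],[0,0,0]],
    [1,[0.001,0,0.002],[0,0,0]],
    [1,[0.001,0,0.002],[0,0,0]]
  ]
}}

```text
clock: 10.07
ee_pos: [0.6023, -0.2273, 0.229]
tcp_rot: [3.14, 0.001, 1.286]
force: [0.6, 1.0, 2.1]
opening: 0.0002
gripper_force: 1.0
```

Emit:
{"name": "drive_tool", "arguments": {
  "rows": [
    [1,[0.0005,0,0.001],[0,0,0]],
    [1,[0.001,0,0.002],[0,0,0]],
    [1,[0.001,0,0.003],[0,0,0]],
    [1,[0.001,0,0.003],[0,0,0]]
  ]
}}

```text
clock: 10.58
ee_pos: [0.6026, -0.2261, 0.2259]
tcp_rot: [3.14, 0.001, 1.286]
force: [0.7, 0.6, 2.0]
opening: 0.0001
gripper_force: 1.0
```

Emit:
{"name": "drive_tool", "arguments": {
  "rows": [
    [1,[0.0005,0,0.001],[0,0,0]],
    [1,[0.001,0,0.002],[0,0,0]],
    [1,[0.001,0,0.003],[0,0,0]],
    [1,[0.001,0,0.003],[0,0,0]]
  ]
}}

```text
clock: 11.08
ee_pos: [0.6026, -0.2253, 0.2228]
tcp_rot: [3.141, 0.001, 1.286]
force: [0.5, 1.9, 1.4]
opening: -0.0004
gripper_force: 1.0
```

Emit:
{"name": "drive_tool", "arguments": {
  "rows": [
    [1,[0.0005,0,0.001],[0,0,0]],
    [1,[0.001,0,0.002],[0,0,0]],
    [1,[0.001,0,0.003],[0,0,0]],
    [1,[0.001,0,0.003],[0,0,0]]
  ]
}}

```text
clock: 11.58
ee_pos: [0.6029, -0.2243, 0.2197]
tcp_rot: [3.141, 0.001, 1.286]
force: [0.8, 0.9, 1.8]
opening: -0.0002
gripper_force: 0.8
```

Emit:
{"name": "drive_tool", "arguments": {
  "rows": [
    [1,[0,0,0.001],[0,0,0]],
    [1,[0,0,0.002],[0,0,0]],
    [1,[0,0,0.003],[0,0,0]],
    [1,[0,0,0.003],[0,0,0]]
  ]
}}

```text
clock: 12.08
ee_pos: [0.6031, -0.224, 0.217]
tcp_rot: [3.14, 0.001, 1.286]
force: [1.2, 1.9, 3.6]
opening: -0.0002
gripper_force: 1.6
```

Emit:
{"name": "drive_tool", "arguments": {
  "rows": [
    [1,[0,0,0.001],[0,0,0]],
    [1,[0,0,0.002],[0,0,0]],
    [1,[0,0,0.002],[0,0,0]]
  ]
}}

```text
clock: 12.45
ee_pos: [0.6033, -0.2237, 0.2156]
tcp_rot: [3.14, 0.001, 1.286]
force: [-0.6, 4.1, 6.6]
opening: 0.0004
gripper_force: 3.1
```

Emit:
{"name": "drive_tool", "arguments": {
  "rows": [
    [1,[0,0,0.001],[0,0,0]],
    [1,[0,0,0.0015],[0,0,0]],
    [1,[0,0,0.0015],[0,0,0]]
  ]
}}

```text
clock: 12.82
ee_pos: [0.6034, -0.2235, 0.2148]
tcp_rot: [3.14, 0.001, 1.286]
force: [-1.6, 4.0, 8.8]
opening: 0.0004
gripper_force: 4.5
```

Emit:
{"name": "drive_tool", "arguments": {
  "rows": [
    [1,[0,0,0.001],[0,0,0]],
    [1,[0,0,0.0015],[0,0,0]],
    [1,[0,0,0.0015],[0,0,0]]
  ]
}}

```text
clock: 13.2
ee_pos: [0.6035, -0.2233, 0.2139]
tcp_rot: [3.139, 0.0, 1.287]
force: [-2.5, 5.5, 12.4]
opening: -0.0005
gripper_force: 5.9
```

Emit:
{"name": "drive_tool", "arguments": {
  "rows": [
    [1,[0,0,0.001],[0,0,0]],
    [1,[0,0,0.001],[0,0,0]],
    [1,[0,0,0.001],[0,0,0]]
  ]
}}

```text
clock: 13.58
ee_pos: [0.6036, -0.2231, 0.2134]
tcp_rot: [3.139, 0.0, 1.287]
force: [-2.9, 4.9, 13.5]
opening: -0.0001
gripper_force: 6.8
```

Emit:
{"name": "drive_tool", "arguments": {
  "rows": [
    [1,[0,0,0],[0,0,0]],
    [1,[0,0,0.0005],[0,0,0]],
    [1,[0,0,0.0005],[0,0,0]]
  ]
}}

```text
clock: 13.95
ee_pos: [0.6036, -0.2231, 0.2132]
tcp_rot: [3.139, 0.0, 1.287]
force: [-3.9, 4.3, 15.1]
opening: 0.0001
gripper_force: 7.5
```

Emit:
{"name": "drive_tool", "arguments": {
  "rows": [
    [1,[0,0,0.0004],[0,0,0]],
    [1,[0,0,0.0008],[0,0,0]],
    [1,[0,0,0.0008],[0,0,0]],
    [1,[0,0,0.0008],[0,0,0]]
  ]
}}

```text
clock: 14.45
ee_pos: [0.6037, -0.223, 0.2128]
tcp_rot: [3.139, 0.0, 1.287]
force: [-4.2, 5.5, 16.4]
opening: -0.0001
gripper_force: 8.4
```

Emit:
{"name": "drive_tool", "arguments": {
  "rows": [
    [1,[0,0,-0.002],[0,0,0]],
    [1,[0,0,-0.003],[0,0,0]],
    [1,[0,0,-0.003],[0,0,0]]
  ]
}}

```text
clock: 14.82
ee_pos: [0.6034, -0.2233, 0.2139]
tcp_rot: [3.14, 0.0, 1.287]
force: [-0.5, 4.2, 9.5]
opening: 0.0001
gripper_force: 4.4
```

Emit:
{"name": "drive_tool", "arguments": {
  "rows": [
    [1,[0,0,0.002],[0,0,0]],
    [1,[0,0,0.003],[0,0,0]],
    [1,[0,0,0.0035],[0,0,0]],
    [1,[0,0,0.0035],[0,0,0]]
  ]
}}

```text
clock: 15.32
ee_pos: [0.6037, -0.2229, 0.2125]
tcp_rot: [3.139, 0.0, 1.287]
force: [-5.2, 6.6, 17.9]
opening: 0.0002
gripper_force: 8.9
```

Emit:
{"name": "drive_tool", "arguments": {
  "rows": [
    [1,[0,0,0.0004],[0,0,0]],
    [1,[0,0,0.0004],[0,0,0]],
    [1,[0,0,0.0004],[0,0,0]],
    [1,[0,0,0.0004],[0,0,0]]
  ]
}}

```text
clock: 15.82
ee_pos: [0.6037, -0.2229, 0.2124]
tcp_rot: [3.138, 0.0, 1.287]
force: [-5.3, 5.3, 18.9]
opening: 0.0002
gripper_force: 9.4
```

That is a purely elastic response at about 18 N with no further give, so it is seated. I'll lift off and measure the arm's angle.

Emit:
{"name": "drive_tool", "arguments": {
  "rows": [
    [1,[0,0,-0.02],[0,0,0]],
    [1,[0,0,-0.07],[0,0,0]],
    [1,[0.03,-0.03,-0.12],[0,0,0]],
    [0.8,[0.06,-0.08,-0.15],[0,0,0.18]],
    [0.6,[0.06,-0.13,-0.15],[0,0,0.36]],
    [0.45,[0.06,-0.17,-0.15],[0,0,0.54]],
    [0.45,[0.06,-0.17,-0.15],[0,0,0.72]],
    [0.45,[0.06,-0.17,-0.15],[0,0,0.9]]
  ]
}}

```text
clock: 16.82
ee_pos: [0.4556, -0.12, 0.3586]
tcp_rot: [3.138, 0.001, 0.378]
force: [-0.1, 0.3, 1.0]
opening: 0.0469
gripper_force: 0.0
```

Run:
```python
from ang import *
ang(.642)
rel([(.467,.092,.28,Rt(-16.33)),(.467,.092,.209,Rt(-16.33))])
p=cloud(shot('side')).reshape(-1,3); q=np.c_[p@A,(p-O)@N,p[:,2]]
m=(abs(q[:,0]-.642)<.012)&(q[:,1]>.05)&(q[:,1]<.14)&(q[:,2]>.15)&(q[:,2]<.24)
print(q[m].round(3)[np.argsort(q[m][:,1])].tolist())
print(np.round(manip.get_state()['joint_positions'],2))
```

```text
Traceback (most recent call last):
  File "ang.py", line 5, in ang
    f=np.polyfit(q[m,1],q[m,2],1); k=abs(np.polyval(f,q[m,1])-q[m,2])<.006
TypeError: expected non-empty vector for x
```

Run:
```python
from g import *
rel([(.467,.092,.28,Rt(-16.33)),(.467,.092,.209,Rt(-16.33))])
c=shot('side');save(c,'side5.png',(255,70,365,170),6)
p=cloud(c).reshape(-1,3); q=np.c_[p@A,(p-O)@N,p[:,2]]
m=(abs(q[:,0]-.642)<.012)&(q[:,1]>.05)&(q[:,1]<.14)&(q[:,2]>.15)&(q[:,2]<.24)
print(q[m].round(3)[np.argsort(q[m][:,1])].tolist())
```

```text
now snz [0.4712 0.1701 0.3585] rpy [3.138e+00 1.000e-03 3.750e-01] F board(s,n,z) [0.78, -1.1, -0.23] open 0.0466 t 16.875
[-0.051   0.0589  0.0787] [ 0.0034 -0.      0.6597]
[-0.051   0.0587  0.1497] [ 0.0034 -0.      0.6597]
[[0.639, 0.054, 0.15], [0.638, 0.054, 0.162], [0.638, 0.055, 0.174], [0.642, 0.057, 0.158], [0.636, 0.059, 0.172], [0.636, 0.06, 0.162], [0.644, 0.06, 0.17], [0.64, 0.061, 0.156], [0.639, 0.062, 0.174], [0.639, 0.063, 0.153], [0.638, 0.064, 0.171], [0.64, 0.069, 0.174], [0.644, 0.071, 0.168], [0.648, 0.072, 0.168], [0.642, 0.073, 0.177], [0.637, 0.075, 0.175], [0.637, 0.076, 0.17], [0.639, 0.08, 0.167], [0.638, 0.082, 0.163], [0.637, 0.083, 0.176], [0.639, 0.088, 0.179], [0.64, 0.088, 0.173], [0.643, 0.091, 0.175], [0.636, 0.095, 0.175], [0.636, 0.096, 0.171], [0.636, 0.103, 0.182], [0.64, 0.106, 0.161], [0.634, 0.107, 0.181], [0.635, 0.107, 0.175], [0.637, 0.111, 0.172], [0.634, 0.116, 0.189], [0.642, 0.117, 0.192], [0.633, 0.117, 0.185], [0.638, 0.117, 0.167], [0.633, 0.117, 0.196], [0.638, 0.118, 0.172], [0.637, 0.119, 0.185], [0.636, 0.12, 0.191], [0.636, 0.121, 0.198], [0.641, 0.121, 0.174], [0.64, 0.121, 0.186], [0.641, 0.122, 0.17], [0.639, 0.123, 0.182], [0.637, 0.127, 0.197], [0.633, 0.127, 0.188]]
```

View pics/side5.png

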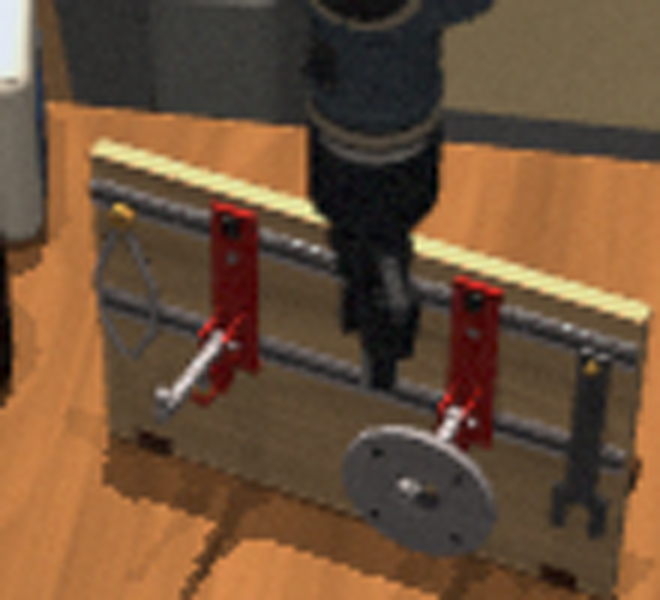

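Arm_b is open at about 4° (nose at (165,400)), and the faceplate still hangs on hook_a at (420,490). Next I grip the top rim of the flange.

Emit:
{"name": "drive_tool", "arguments": {
  "rows": [
    [0.45,[-0.025,0.03,0.02],[0,0,0.18]],
    [0.45,[-0.051,0.059,0.05],[0.001,0,0.36]],
    [0.45,[-0.051,0.059,0.07],[0.002,0,0.54]],
    [0.45,[-0.051,0.059,0.07],[0.003,0,0.66]],
    [0.45,[-0.051,0.059,0.07],[0.003,0,0.66]]
  ]
}}

```text
clock: 17.55
ee_pos: [0.4313, -0.1934, 0.2882]
tcp_rot: [-3.141, 0.001, -0.271]
force: [0.2, -0.2, 0.9]
opening: 0.0473
gripper_force: 0.0
```

Run:
```python
from g import *
rel([(.467,.092,.213,Rt(-16.33))])
```

```text
now snz [0.4683 0.0928 0.2882] rpy [-3.141e+00  1.000e-03 -2.710e-01] F board(s,n,z) [0.21, -0.12, 0.95] open 0.0473 t 17.55
[-0.0013  0.0008  0.0752] [-0.0009  0.0007  0.0139]
```

Emit:
{"name": "drive_tool", "arguments": {
  "rows": [
    [0.45,[-0.001,0,0.03],[0,0,0.01]],
    [0.45,[-0.001,0,0.06],[0,0,0.01]],
    [0.45,[-0.001,0,0.075],[0,0,0.01]],
    [0.45,[-0.001,0,0.075],[0,0,0.01]]
  ]
}}

```text
clock: 18.05
ee_pos: [0.4304, -0.1924, 0.2131]
tcp_rot: [-3.14, 0.001, -0.283]
force: [0.5, 0.2, 0.1]
opening: 0.0469
gripper_force: 0.0
```

Emit:
{"name": "drive_tool", "arguments": {
  "rows": [
    [0.7,[0,0,0],[0,0,0]],
    [0.85,[0,0,0],[0,0,0]],
    [1,[0,0,0],[0,0,0]],
    [1,[0,0,0],[0,0,0]],
    [1,[0,0,0],[0,0,0]],
    [1,[0,0,0],[0,0,0]]
  ],
  "force": 70
}}

```text
clock: 18.8
ee_pos: [0.4312, -0.193, 0.2143]
tcp_rot: [-3.141, -0.002, -0.284]
force: [0.1, -1.9, 6.2]
opening: 0.0061
gripper_force: 70.3
```

Run:
```python
from g import *
rel([(.467,.092,.213,Rt(-16.33))])
c=shot('side');save(c,'side6.png',(265,70,365,170),6)
```

```text
now snz [0.4681 0.0931 0.2143] rpy [-3.141e+00 -2.000e-03 -2.840e-01] F board(s,n,z) [0.66, -1.76, 6.15] open 0.0061 t 18.8
[-0.0011  0.0011  0.0013] [-0.0005 -0.0021  0.0007]
```

View pics/side6.png

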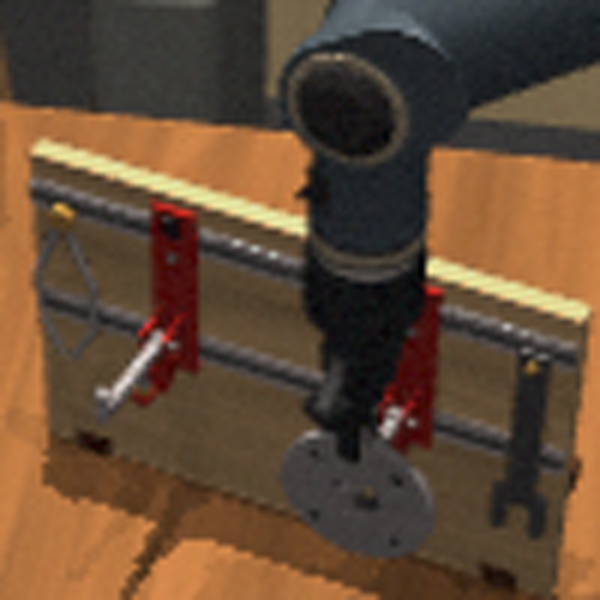

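The plate is gripped at its top rim (fingertips at (350,455) in the crop). Now I lift it 18 mm and check.

Emit:
{"name": "drive_tool", "arguments": {
  "rows": [
    [1,[0,0,-0.006],[0,0,0]],
    [1,[0,0,-0.012],[0,0,0]],
    [1,[0,0,-0.018],[0,0,0]],
    [1,[0,0,-0.018],[0,0,0]],
    [1,[0,0,-0.018],[0,0,0]]
  ]
}}

```text
clock: 19.48
ee_pos: [0.4305, -0.1923, 0.2313]
tcp_rot: [-3.14, 0.0, -0.284]
force: [-0.6, -0.5, -6.0]
opening: 0.006
gripper_force: 68.5
```

```bash
cat > fl.py <<'E'
from g import *
def flange(lo=.05):
    st=manip.get_state(); t=sn(st['ee_pos']); c=shot('side'); p=cloud(c).reshape(-1,3); q=np.c_[p@A,(p-O)@N,p[:,2]]; col=c['pixels'].reshape(-1,3).astype(int)
    m=(abs(q[:,1]-t[1])<.03)&(abs(q[:,0]-t[0])<.075)&(q[:,2]>lo)&(q[:,2]<t[2]-.03)&(col.max(1)-col.min(1)<35)&(col.min(1)>55)&(c['range_z'].reshape(-1)>0)
    q=q[m]; g=np.linalg.lstsq(np.c_[np.ones(len(q)),q[:,0]-t[0],q[:,2]-t[2]],q[:,1],rcond=None)[0]
    r=abs(np.c_[np.ones(len(q)),q[:,0]-t[0],q[:,2]-t[2]]@g-q[:,1])<.005; q=q[r]
    g=np.linalg.lstsq(np.c_[np.ones(len(q)),q[:,0]-t[0],q[:,2]-t[2]],q[:,1],rcond=None)[0]
    print('flange front n at axis-ish',(g[0]+g[2]*-.06).round(4),'yaw',np.degrees(g[1]).round(1),'tilt dn/dz deg',np.degrees(g[2]).round(1),'s range',np.percentile(q[:,0],[1,99]).round(4),'zmin',np.percentile(q[:,2],[0,2]).round(4),len(q))
E
python3 - <<'E'
from fl import *
rel([]); flange()
E
```

```text
now snz [0.4672 0.0936 0.2313] rpy [-3.14   0.    -0.284] F board(s,n,z) [-0.46, -0.66, -5.98] open 0.006 t 19.475
flange front n at axis-ish 0.099 yaw -0.1 tilt dn/dz deg 3.2 s range [0.4107 0.5151] zmin [0.1139 0.1186] 235
```

Emit:
{"name": "drive_tool", "arguments": {
  "rows": [
    [1,[0,0,-0.002],[0,0,0]],
    [1,[0,-0.01,-0.002],[0,0,0]],
    [1,[0,-0.02,-0.002],[0,0,0]],
    [1,[0,-0.025,-0.002],[0,0,0]],
    [1,[0,-0.025,-0.002],[0,0,0]]
  ]
}}

```text
clock: 20.15
ee_pos: [0.4379, -0.1677, 0.2336]
tcp_rot: [-3.14, -0.0, -0.283]
force: [-0.3, -0.3, -5.6]
opening: 0.0059
gripper_force: 68.5
```

Emit:
{"name": "drive_tool", "arguments": {
  "rows": [
    [1,[0,-0.02,0],[0,0,0]],
    [1,[0,-0.045,0],[0,0,0]],
    [1,[0,-0.065,-0.003],[0,0,0]],
    [1,[0.02,-0.07,-0.0055],[0,0,0]],
    [1,[0.05,-0.07,-0.0055],[0.02,0,0]],
    [1,[0.08,-0.07,-0.0055],[0.05,0,0]],
    [1,[0.11,-0.07,-0.0055],[0.07,0,0]],
    [1,[0.14,-0.07,-0.0055],[0.09,0,0]],
    [1,[0.16,-0.07,-0.0055],[0.09,0,0]],
    [1,[0.1745,-0.07,-0.0055],[0.09,0,0]],
    [1,[0.1745,-0.07,-0.0055],[0.09,0,0]],
    [1,[0.1745,-0.07,-0.0055],[0.09,0,0]]
  ]
}}

```text
clock: 21.65
ee_pos: [0.6239, -0.1498, 0.2389]
tcp_rot: [-3.051, 0.001, -0.284]
force: [-0.5, 0.3, -6.7]
opening: 0.0064
gripper_force: 68.6
```

Run:
```python
from fl import *
rel([(.642,.10,.239,Rt(-16.33,5))]); flange()
c=dict(np.load('side.npz')); save(c,'side7.png',(240,80,350,180),6)
c=shot('top'); p=cloud(c).reshape(-1,3); q=np.c_[p@A,(p-O)@N,p[:,2]]
m=(abs(q[:,0]-.642)<.02)&(q[:,1]>.05)&(q[:,1]<.14)&(q[:,2]>.15)&(q[:,2]<.21)
print(q[m].round(3)[np.argsort(q[m][:,1])][::3].tolist())
```

```text
now snz [0.6409 0.1888 0.2389] rpy [-3.051e+00  1.000e-03 -2.840e-01] F board(s,n,z) [-0.62, 0.18, -6.74] open 0.0064 t 21.65
[ 0.001   0.0884 -0.0081] [-0.0038  0.0014  0.0011]
flange front n at axis-ish 0.1991 yaw 0.1 tilt dn/dz deg -3.8 s range [0.5848 0.6852] zmin [0.126  0.1285] 247
[[0.641, 0.118, 0.169]]
```

View pics/side7.png

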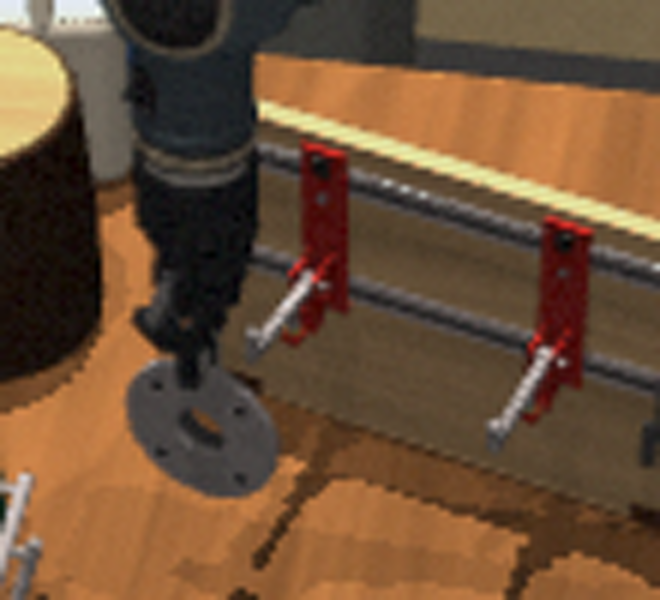

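The plate is held in front of hook_b, with its bore at (203,427) in line with the nose at (255,340). I'll move in gradually and watch the force.

Emit:
{"name": "drive_tool", "arguments": {
  "rows": [
    [1,[0.001,0.02,-0.0018],[0,0,0]],
    [1,[0.001,0.04,-0.0036],[0,0,0]],
    [1,[0.001,0.055,-0.005],[0,0,0]],
    [1,[0.001,0.065,-0.0059],[0,0,0]],
    [1,[0.001,0.065,-0.0059],[0,0,0]]
  ]
}}

```text
clock: 22.38
ee_pos: [0.607, -0.2145, 0.239]
tcp_rot: [-3.051, -0.0, -0.286]
force: [0.2, 0.2, -5.6]
opening: 0.0059
gripper_force: 68.6
```

Emit:
{"name": "drive_tool", "arguments": {
  "rows": [
    [1,[0,0.005,-0.0005],[0,0,0]],
    [1,[0,0.01,-0.0009],[0,0,0]],
    [1,[0,0.015,-0.0014],[0,0,0]],
    [1,[0,0.015,-0.0014],[0,0,0]]
  ]
}}

```text
clock: 22.88
ee_pos: [0.603, -0.2283, 0.2391]
tcp_rot: [-3.051, -0.0, -0.285]
force: [0.2, 0.3, -6.5]
opening: 0.0062
gripper_force: 68.6
```

Emit:
{"name": "drive_tool", "arguments": {
  "rows": [
    [1,[0,0.005,-0.0005],[0,0,0]],
    [1,[0,0.01,-0.0009],[0,0,0]],
    [1,[0,0.015,-0.0014],[0,0,0]],
    [1,[0,0.02,-0.0016],[0,0,0]],
    [1,[0,0.02,-0.0016],[0,0,0]]
  ]
}}

```text
clock: 23.5
ee_pos: [0.5973, -0.2476, 0.2388]
tcp_rot: [-3.051, -0.0, -0.285]
force: [-0.9, 0.5, -4.9]
opening: 0.0059
gripper_force: 68.6
```

Run:
```python
from fl import *
rel([(.642,.09,.217,Rt(-16.33,0))]); flange()
c=dict(np.load('side.npz')); save(c,'side8.png',(250,80,340,160),6)
```

```text
now snz [0.6428 0.0874 0.2388] rpy [-3.051 -0.    -0.285] F board(s,n,z) [-0.98, 0.2, -4.92] open 0.0059 t 23.5
[-0.0008 -0.0006  0.022 ] [-0.091  -0.     -0.0003]
flange front n at axis-ish 0.0976 yaw 0.2 tilt dn/dz deg -3.9 s range [0.5874 0.6885] zmin [0.1251 0.1294] 236
```

View pics/side8.png

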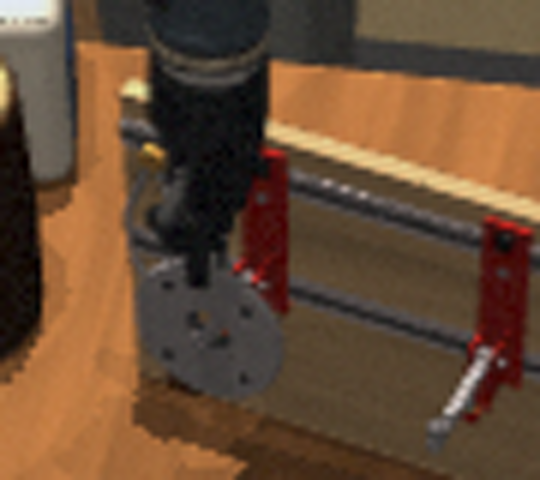

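The plate is over arm_b behind the nose, which shows in the bore at (205,325). Now I lower it and straighten it.

Emit:
{"name": "drive_tool", "arguments": {
  "rows": [
    [1,[0,-0.0006,0.004],[-0.02,0,0]],
    [1,[0,-0.0013,0.008],[-0.04,0,0]],
    [1,[0,-0.002,0.012],[-0.06,0,0]],
    [1,[0,-0.0026,0.016],[-0.07,0,0]],
    [1,[0,-0.0026,0.016],[-0.07,0,0]]
  ]
}}

```text
clock: 24.18
ee_pos: [0.5987, -0.2422, 0.2228]
tcp_rot: [-3.12, 0.001, -0.283]
force: [-0.7, 0.0, -5.7]
opening: 0.0063
gripper_force: 68.6
```

Emit:
{"name": "drive_tool", "arguments": {
  "rows": [
    [1,[0,0,0.001],[0,0,0]],
    [1,[0,0,0.002],[0,0,0]],
    [1,[0,0,0.002],[0,0,0]]
  ]
}}

```text
clock: 24.55
ee_pos: [0.5989, -0.2432, 0.2218]
tcp_rot: [-3.12, -0.001, -0.285]
force: [-0.7, -0.8, -2.3]
opening: 0.0063
gripper_force: 69.1
```

Emit:
{"name": "drive_tool", "arguments": {
  "rows": [
    [1,[0,0,0.001],[0,0,0]],
    [1,[0,0,0.0015],[0,0,0]],
    [1,[0,0,0.0015],[0,0,0]]
  ]
}}

```text
clock: 24.92
ee_pos: [0.599, -0.2431, 0.2209]
tcp_rot: [-3.121, -0.002, -0.284]
force: [-2.3, 0.5, 4.4]
opening: 0.006
gripper_force: 70.0
```

Emit:
{"name": "drive_tool", "arguments": {
  "rows": [
    [1,[0,0,-0.001],[0,0,0]],
    [0.8,[0,0,-0.001],[0,0,0]],
    [0.65,[0,0,-0.001],[0,0,0]],
    [0.6,[0,0,-0.001],[0,0,0]],
    [0.6,[0,0,-0.001],[0,0,0]],
    [0.6,[0,0,-0.001],[0,0,0]]
  ]
}}

```text
clock: 25.68
ee_pos: [0.5988, -0.2428, 0.2207]
tcp_rot: [-3.12, -0.0, -0.284]
force: [-0.0, 0.2, 0.2]
opening: 0.0344
gripper_force: 0.0
```

Emit:
{"name": "drive_tool", "arguments": {
  "rows": [
    [0.6,[0,0,-0.02],[0,0,0]],
    [0.6,[0,0,-0.05],[0,0,0]],
    [0.6,[0,-0.01,-0.1],[0,0,0]],
    [0.6,[0,-0.02,-0.14],[0,0,0]],
    [0.6,[-0.02,-0.04,-0.14],[0,0,0]],
    [0.6,[-0.06,-0.06,-0.14],[0,0,0]],
    [0.6,[-0.06,-0.06,-0.14],[0,0,0]]
  ]
}}

```text
clock: 26.55
ee_pos: [0.5558, -0.1685, 0.3627]
tcp_rot: [-3.12, -0.0, -0.28]
force: [0.7, -0.3, -0.3]
opening: 0.034
gripper_force: 0.0
```

Run:
```python
from g import *
# TCP pinching hook A arm: grasp point at n=.03+.07, z .165, TCP 6mm above
rel([(.4675,.10,.30,Rt(73.67)),(.4675,.10,.30,Rt(-106.33)),(.4675,.10,.173,Rt(73.67))])
print(manip.get_state()['joint_positions'].round(2))
c=shot('side'); save(c,'side9.png',(240,60,370,170),6)
T=shot('top'); p=cloud(T).reshape(-1,3); q=np.c_[p@A,(p-O)@N,p[:,2]]
for s0 in(.4675,):
    m=(abs(q[:,0]-s0)<.007)&(q[:,1]>.05)&(q[:,1]<.14)&(q[:,2]>.15)&(q[:,2]<.21); print(q[m].round(3)[np.argsort(q[m][:,1])][::3].tolist())
```

```text
now snz [0.5807 0.1516 0.3627] rpy [-3.12 -0.   -0.28] F board(s,n,z) [0.76, -0.05, -0.25] open 0.034 t 26.55
[-0.1135  0.0524  0.0616] [-0.0167 -0.0171 -1.5662]
[-0.1135  0.0524  0.0616] [-0.0171  0.0167  1.5753]
[-0.1135  0.0552  0.1886] [-0.0167 -0.0171 -1.5662]
[ 0.46  0.26 -0.28  1.61  0.05  1.29 -1.68]
[[0.465, 0.07, 0.167], [0.473, 0.072, 0.165], [0.466, 0.074, 0.17], [0.465, 0.076, 0.169], [0.464, 0.079, 0.17], [0.473, 0.081, 0.168], [0.468, 0.083, 0.172], [0.466, 0.084, 0.168], [0.472, 0.086, 0.167], [0.47, 0.089, 0.171], [0.47, 0.091, 0.168], [0.467, 0.093, 0.167], [0.473, 0.094, 0.166], [0.469, 0.096, 0.167], [0.468, 0.099, 0.168], [0.468, 0.101, 0.163], [0.465, 0.103, 0.162], [0.465, 0.105, 0.161], [0.469, 0.107, 0.164], [0.47, 0.11, 0.181], [0.464, 0.112, 0.168], [0.471, 0.114, 0.185], [0.465, 0.115, 0.184], [0.465, 0.117, 0.159], [0.467, 0.119, 0.183], [0.467, 0.119, 0.173]]
```

View pics/side9.png

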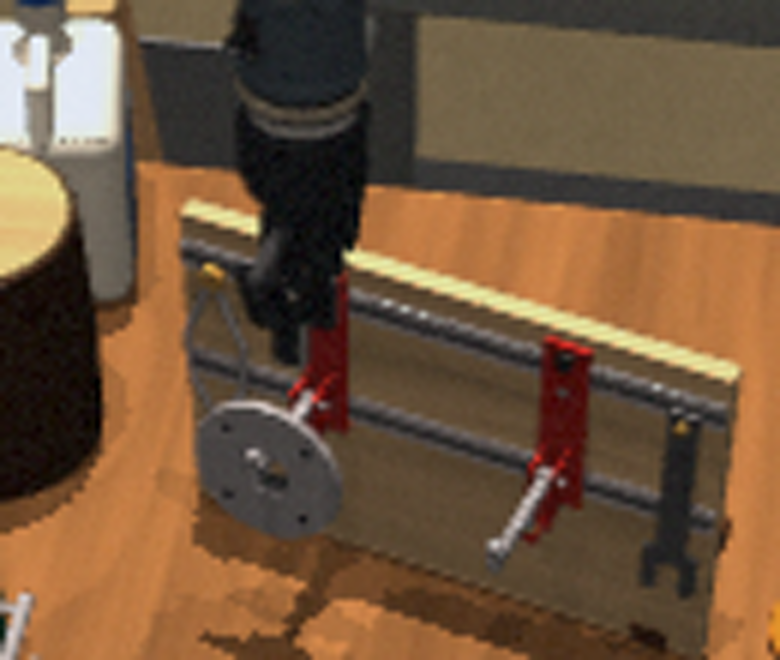

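The plate hangs on hook_b with the nose in front of the bore at (255,458). Now I fold the emptied arm_a.

Emit:
{"name": "drive_tool", "arguments": {
  "rows": [
    [0.45,[-0.03,0.01,0],[0,0,-0.18]],
    [0.45,[-0.06,0.02,0],[0,0,-0.36]],
    [0.45,[-0.09,0.03,0.01],[-0.005,-0.005,-0.54]],
    [0.45,[-0.1135,0.04,0.02],[-0.008,-0.008,-0.72]],
    [0.45,[-0.1135,0.05,0.03],[-0.01,-0.01,-0.9]],
    [0.45,[-0.1135,0.0524,0.04],[-0.012,-0.012,-1.08]],
    [0.45,[-0.1135,0.0524,0.05],[-0.014,-0.014,-1.26]],
    [0.45,[-0.1135,0.0524,0.06],[-0.016,-0.016,-1.44]],
    [0.45,[-0.1135,0.0524,0.0616],[-0.0167,-0.0171,-1.5662]],
    [0.45,[-0.1135,0.0524,0.0616],[-0.0167,-0.0171,-1.5662]]
  ],
  "force": 20
}}

```text
clock: 27.9
ee_pos: [0.4343, -0.1895, 0.299]
tcp_rot: [-3.141, -0.0, 1.279]
force: [0.1, -0.1, 0.4]
opening: 0.0471
gripper_force: 0.0
```

Run:
```python
from g import *
rel([(.4675,.10,.173,Rt(73.67))])
```

```text
now snz [0.4701 0.0974 0.299 ] rpy [-3.141 -0.     1.279] F board(s,n,z) [0.11, -0.02, 0.41] open 0.0471 t 27.9
[ 0.0026 -0.0025  0.126 ] [-0.0003 -0.0002 -0.0066]
```

Emit:
{"name": "drive_tool", "arguments": {
  "rows": [
    [0.45,[0,-0.001,0.04],[0,0,0]],
    [0.45,[0,-0.001,0.08],[0,0,0]],
    [0.45,[0,-0.001,0.115],[0,0,0]],
    [0.45,[0,-0.001,0.128],[0,0,0]],
    [0.45,[0,-0.001,0.128],[0,0,0]],
    [0.45,[0,-0.001,0.128],[0,0,0]]
  ]
}}

```text
clock: 28.65
ee_pos: [0.434, -0.1887, 0.1726]
tcp_rot: [3.139, 0.0, 1.281]
force: [0.9, 1.0, -0.1]
opening: 0.047
gripper_force: 0.0
```

Run:
```python
from g import *
rel([(.4675,.10,.172,Rt(73.67))])
```

```text
now snz [0.4696 0.0981 0.1726] rpy [3.139 0.    1.281] F board(s,n,z) [0.58, 1.25, -0.06] open 0.047 t 28.65
[ 0.0019 -0.0021  0.0006] [ 0.0026  0.0005 -0.0044]
```

Emit:
{"name": "drive_tool", "arguments": {
  "rows": [
    [0.7,[0,-0.002,0],[0,0,0]],
    [0.9,[0,-0.002,0],[0,0,0]],
    [1,[0,-0.002,0],[0,0,0]],
    [1,[0,-0.002,0],[0,0,0]],
    [1,[0,-0.002,0],[0,0,0]],
    [1,[0,-0.002,0],[0,0,0]]
  ],
  "force": 25
}}

```text
clock: 29.4
ee_pos: [0.431, -0.1878, 0.1719]
tcp_rot: [3.141, 0.001, 1.282]
force: [-2.1, 1.4, 5.9]
opening: 0.0083
gripper_force: 30.1
```

Emit:
{"name": "drive_tool", "arguments": {
  "rows": [
    [1,[-0.0002,0,-0.005],[0,0,0]],
    [1,[-0.0007,0,-0.0097],[0,0,0]],
    [1,[-0.0027,0,-0.0193],[0,0,0]],
    [1,[-0.006,0,-0.0285],[0,0,0]],
    [1,[-0.006,0,-0.0285],[0,0,0]]
  ]
}}

```text
clock: 30.02
ee_pos: [0.4291, -0.1946, 0.2009]
tcp_rot: [3.141, 0.002, 1.281]
force: [-1.6, -3.7, -1.0]
opening: 0.008
gripper_force: 31.9
```

Holding; I continue the arc from 24° to 80°.

Emit:
{"name": "drive_tool", "arguments": {
  "rows": [
    [1,[-0.0046,0,-0.0086],[0,0,0]],
    [1,[-0.0104,0,-0.0165],[0,0,0]],
    [1,[-0.0172,0,-0.0235],[0,0,0]],
    [1,[-0.0249,0,-0.0295],[0,0,0]],
    [1,[-0.0333,0,-0.0344],[0,0,0]],
    [1,[-0.0424,0,-0.0381],[0,0,0]],
    [1,[-0.0518,0,-0.0404],[0,0,0]],
    [1,[-0.0518,0,-0.0404],[0,0,0]]
  ]
}}

```text
clock: 31.02
ee_pos: [0.415, -0.2426, 0.2417]
tcp_rot: [3.141, -0.001, 1.282]
force: [1.5, 3.1, 2.9]
opening: 0.0082
gripper_force: 32.9
```

Run:
```python
from g import *
rel([])
```

```text
now snz [0.4665 0.0409 0.2417] rpy [ 3.141e+00 -1.000e-03  1.282e+00] F board(s,n,z) [0.53, 3.35, 2.91] open 0.0082 t 31.025
```

Emit:
{"name": "drive_tool", "arguments": {
  "rows": [
    [1,[-0.004,0,0],[0,0,0]],
    [1,[-0.008,0,0],[0,0,0]],
    [1,[-0.01,0,0],[0,0,0]],
    [1,[-0.01,0,0],[0,0,0]]
  ]
}}

```text
clock: 31.52
ee_pos: [0.4127, -0.2509, 0.2425]
tcp_rot: [3.141, -0.002, 1.283]
force: [0.3, 6.7, 9.7]
opening: 0.0087
gripper_force: 32.1
```

Emit:
{"name": "drive_tool", "arguments": {
  "rows": [
    [1,[-0.001,0,0],[0,0,0]],
    [1,[-0.002,0,0],[0,0,0]],
    [1,[-0.002,0,0],[0,0,0]]
  ]
}}

```text
clock: 31.9
ee_pos: [0.4122, -0.2527, 0.2426]
tcp_rot: [3.141, -0.001, 1.284]
force: [0.3, 7.7, 10.1]
opening: 0.0084
gripper_force: 31.5
```

Run:
```python
from g import *
rel([])
```

```text
now snz [0.4666 0.0305 0.2426] rpy [ 3.141e+00 -1.000e-03  1.284e+00] F board(s,n,z) [-1.83, 7.45, 10.09] open 0.0084 t 31.9
```

Emit:
{"name": "drive_tool", "arguments": {
  "rows": [
    [1,[-0.001,0,0],[0,0,0]],
    [1,[-0.002,0,0],[0,0,0]],
    [1,[-0.002,0,0],[0,0,0]]
  ]
}}

```text
clock: 32.28
ee_pos: [0.4115, -0.255, 0.2426]
tcp_rot: [3.141, -0.001, 1.283]
force: [-0.4, 7.3, 10.3]
opening: 0.0083
gripper_force: 30.7
```

Emit:
{"name": "drive_tool", "arguments": {
  "rows": [
    [0.8,[0,0,0],[0,0,0]],
    [0.6,[0.002,0,0],[0,0,0]],
    [0.5,[0.002,0,0],[0,0,0]],
    [0.5,[0.002,0,0],[0,0,0]],
    [0.5,[0.002,0,-0.03],[0,0,0]],
    [0.5,[0.002,0,-0.07],[0,0,0]],
    [0.8,[0.03,0,-0.1],[0,0,0]],
    [1,[0.06,0,-0.1],[0,0,0]],
    [1,[0.08,0,-0.08],[0,0,0]],
    [1,[0.08,0,-0.06],[0,0,0]]
  ]
}}

```text
clock: 33.52
ee_pos: [0.4339, -0.1781, 0.3]
tcp_rot: [3.141, 0.0, 1.285]
force: [-0.4, 0.5, -0.5]
opening: -0.0001
gripper_force: 0.0
```

Run:
```python
from g import *
rel([(.4675,.08,.255,Rt(73.67))])
for nme in('top','side'):
    T=shot(nme); p=cloud(T).reshape(-1,3); q=np.c_[p@A,(p-O)@N,p[:,2]]; col=T['pixels'].reshape(-1,3).astype(int)
    for s0 in(.4665,):
        m=(abs(q[:,0]-s0)<.012)&(q[:,1]>.012)&(q[:,1]<.06)&(q[:,2]>.19)&(q[:,2]<.265); print(nme,q[m].round(3)[np.argsort(q[m][:,2])][::2].tolist())
```

```text
now snz [0.4665 0.1081 0.3   ] rpy [3.141 0.    1.285] F board(s,n,z) [-0.52, 0.33, -0.49] open -0.0001 t 33.525
[-0.0281  0.001   0.045 ] [ 0.0008  0.0002 -0.0004]
top []
side [[0.468, 0.04, 0.19], [0.467, 0.013, 0.195], [0.463, 0.044, 0.196], [0.459, 0.042, 0.202], [0.467, 0.044, 0.205], [0.461, 0.038, 0.208], [0.461, 0.038, 0.213], [0.461, 0.049, 0.217], [0.462, 0.038, 0.219], [0.456, 0.012, 0.22], [0.464, 0.053, 0.225], [0.46, 0.054, 0.233], [0.463, 0.048, 0.237], [0.466, 0.05, 0.237], [0.461, 0.053, 0.247], [0.47, 0.012, 0.256]]
```

The pads slid and the arm still stands about 10° off, so I'll push it home from the front with shut fingers.

Emit:
{"name": "drive_tool", "arguments": {
  "rows": [
    [1,[-0.01,0.001,0.03],[0,0,0]],
    [1,[-0.02,0.001,0.045],[0,0,0]],
    [1,[-0.03,0.001,0.045],[0,0,0]],
    [1,[-0.04,0.001,0.045],[0,0,0]],
    [1,[-0.046,0.001,0.045],[0,0,0]],
    [1,[-0.051,0.001,0.045],[0,0,0]],
    [1,[-0.056,0.001,0.045],[0,0,0]],
    [1,[-0.056,0.001,0.045],[0,0,0]]
  ]
}}

```text
clock: 34.62
ee_pos: [0.4182, -0.2343, 0.2552]
tcp_rot: [3.141, 0.001, 1.282]
force: [0.7, 0.1, 1.1]
opening: 0.0003
gripper_force: 0.3
```

Emit:
{"name": "drive_tool", "arguments": {
  "rows": [
    [1,[-0.002,0,0],[0,0,0]],
    [1,[-0.004,0,0],[0,0,0]],
    [1,[-0.004,0,0],[0,0,0]]
  ]
}}

```text
clock: 35.0
ee_pos: [0.4171, -0.2378, 0.2551]
tcp_rot: [-3.141, 0.0, 1.282]
force: [1.3, 2.0, 1.6]
opening: -0.0
gripper_force: 0.9
```

Run:
```python
from g import *
rel([])
```

```text
now snz [0.4671 0.0462 0.2551] rpy [-3.141  0.     1.282] F board(s,n,z) [0.65, 2.3, 1.59] open -0.0 t 35.0
```

Contact is moving with about 2 N; keep on in small steps.

Emit:
{"name": "drive_tool", "arguments": {
  "rows": [
    [1,[-0.001,0,0],[0,0,0]],
    [1,[-0.002,0,0],[0,0,0]],
    [1,[-0.003,0,0],[0,0,0]],
    [1,[-0.003,0,0],[0,0,0]]
  ]
}}

```text
clock: 35.5
ee_pos: [0.4168, -0.239, 0.2552]
tcp_rot: [-3.141, -0.002, 1.283]
force: [1.6, 5.6, 2.9]
opening: -0.0003
gripper_force: 3.0
```

Emit:
{"name": "drive_tool", "arguments": {
  "rows": [
    [1,[-0.001,0,0],[0,0,0]],
    [1,[-0.002,0,0],[0,0,0]],
    [1,[-0.002,0,0],[0,0,0]]
  ]
}}

```text
clock: 35.88
ee_pos: [0.4167, -0.2391, 0.2552]
tcp_rot: [-3.141, -0.004, 1.284]
force: [1.6, 9.5, 3.1]
opening: 0.0
gripper_force: 5.0
```

Emit:
{"name": "drive_tool", "arguments": {
  "rows": [
    [1,[-0.001,0,0],[0,0,0]],
    [1,[-0.0015,0,0],[0,0,0]],
    [1,[-0.0015,0,0],[0,0,0]]
  ]
}}

```text
clock: 36.25
ee_pos: [0.4167, -0.2392, 0.2553]
tcp_rot: [-3.141, -0.006, 1.285]
force: [3.3, 12.9, 4.2]
opening: 0.0001
gripper_force: 6.5
```

Run:
```python
from g import *
rel([])
```

```text
now snz [0.4672 0.0447 0.2553] rpy [-3.141 -0.006  1.285] F board(s,n,z) [-0.47, 13.33, 4.19] open 0.0001 t 36.25
```

It's hard on the buffer at n=44.7 mm, about where upright was expected. I'll back off and retreat.

Emit:
{"name": "drive_tool", "arguments": {
  "rows": [
    [1,[0.01,0,0],[0,0,0]],
    [1,[0.04,0,-0.01],[0,0,0]],
    [1,[0.08,0,-0.05],[0,0,0]],
    [1,[0.12,0,-0.1],[0,0,0]],
    [1,[0.15,-0.02,-0.14],[0,0,0]],
    [1,[0.15,-0.08,-0.14],[0,0,0]],
    [1,[0.15,-0.08,-0.14],[0,0,0]]
  ]
}}

```text
clock: 37.12
ee_pos: [0.3784, -0.0769, 0.3954]
tcp_rot: [3.141, 0.004, 1.282]
force: [0.6, 0.3, 0.1]
opening: 0.0002
gripper_force: 0.0
```

Run:
```python
from g import *
rel([])
T=shot('side'); save(T,'side10.png',(240,60,370,170),6)
p=cloud(T).reshape(-1,3); q=np.c_[p@A,(p-O)@N,p[:,2]]
m=(abs(q[:,0]-.464)<.012)&(q[:,1]>.014)&(q[:,1]<.07)&(q[:,2]>.19)&(q[:,2]<.265); print(q[m].round(3)[np.argsort(q[m][:,2])][::2].tolist())
```

```text
now snz [0.3847 0.1896 0.3954] rpy [3.141 0.004 1.282] F board(s,n,z) [0.54, 0.43, 0.13] open 0.0002 t 37.125
[[0.461, 0.037, 0.191], [0.468, 0.031, 0.193], [0.462, 0.025, 0.202], [0.467, 0.035, 0.203], [0.467, 0.035, 0.209], [0.46, 0.041, 0.211], [0.461, 0.04, 0.215], [0.466, 0.038, 0.216], [0.462, 0.029, 0.221], [0.466, 0.038, 0.227], [0.467, 0.038, 0.232], [0.462, 0.039, 0.235], [0.469, 0.033, 0.238], [0.466, 0.04, 0.24], [0.47, 0.032, 0.242], [0.463, 0.028, 0.247], [0.465, 0.034, 0.25], [0.462, 0.04, 0.252]]
```

View pics/side10.png

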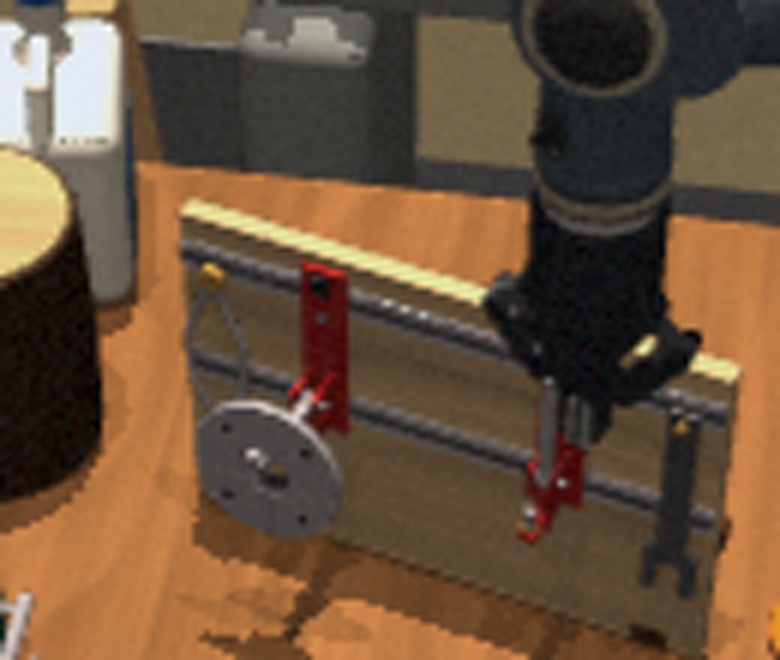

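The arm front face is upright (n about 38 mm from bottom to top), so hook_a is folded at (547,430). The plate hangs on hook_b at (268,468), and the robot is clear.

```bash
python3 -c "
from cell import finish_job; print(finish_job())"
```

```text
the job is handed in; nothing more can be done
None
```

The job is handed in: hook_b's arm is down and pressed onto its stop (about 18 N, no further give), the faceplate hangs on it behind the nose, and hook_a's arm is folded up against its buffer; while pressing hook_b's arm the fingers slipped off its end once (about 13 N) and I redid it.

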